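# Set the mitre box to its 45-degree stop

## Task

Set the mitre box for the next frame cut: swing its red saw arm from the middle stop to the 45-degree stop (the outermost notch) on the side where the moulding lies on the table, pressing the thumb paddle down to lift the sprung index pin and then letting the pin drop fully home in that notch. First take the offcut or clamp that lies in the arm's way out of its path and leave it lying flat on the bench; neither of them may be shoved against the mitre box. Leave everything else where it is, the piece on the other side included.

Things in the scene. Friction and masses are not known exactly. Their poses are not given: they have to be found in the camera images.
- mitre_box: hand mitre box fixed to the bench, its saw lifted out. Origin on the bench directly under the saw arm's upright pivot; x points from the worker to the fence, y along the fence (left as the robot sees it), z up. Aluminium table 440 mm long in y, x -82 to +38 mm, top 56 mm above the bench; fence front face at x = 0, top 106 mm up
- stop_left (a point): the 45-degree notch on the mitre box's +y side, 172 mm from the pivot, at the top of the steel quadrant (26 mm above the bench, radius to 188 mm). The quadrant has five notches 13 mm wide: at 0, 22.5 and 45 degrees to either side; a red mark at each 45-degree one
- stop_right (a point): the 45-degree notch on the -y side, likewise
- saw_arm (a joint): swing of the red saw arm about the pivot, rad: 0 = towards the mitre box's -x (middle notch, starts pinned there), positive = front end to +y; notches at 0, +-0.393, +-0.785, limits +-0.87. Light friction: it stays where left. Bar 40 mm wide, 29 to 44 mm above the bench. At radius 140 mm it carries a saw guide column 167 mm high, at 172 mm the index pin, at its end the thumb paddle
- grip_middle (a point): middle of the black round hand grip (20 mm thick) fixed at the arm's end below the paddle, 235 mm from the pivot, 19 mm above the bench; the grip reaches from radius 195 to 272 mm. The arm's farthest part, the paddle, sweeps to radius 275 mm and is 54 mm wide
- index_pin (a joint): lift of the sprung index pin (10 mm steel, brass cap), m: 0 = fully home in a notch, 0.0095 = nose riding on the quadrant, 0.016 = highest. Its spring presses it down with 10 to 14 N. Let down within about 3 mm (0.015 rad) of a notch's middle, its round nose draws the arm in and it drops home; elsewhere it rides on the quadrant until the arm is moved over a notch
- thumb_lever (a joint): tilt of the red thumb paddle, rad: 0 = up (at rest), 0.57 = fully down. Linked to the pin, which rises 28 mm per rad, so 0.36 or more frees the pin. Pressing at the paddle's middle takes 6.5 to 9 N; sprung back up when let go
- paddle (a point): middle of the thumb paddle's dish, on its upper surface, 241 mm from the pivot, 71 mm above the bench at rest, 16 mm lower when the pin is free, 24 mm lower when fully down; moves with arm and paddle. The dish is open on top, 46 mm wide between side cheeks 15 mm high (a fingertip in it can push the arm sideways), about 54 mm long, with a lip 9 mm high at its outer end
- paddle_hinge (a point): hinge axis of the thumb paddle, across the arm, 200 mm from the pivot and 56 mm above the bench; the paddle's middle is 43 mm outside it
- moulding: wooden frame moulding lying on the mitre box table against the fence, on one side of the saw arm (left or right; this is the side to swing to); 180 mm long along y, 32 mm wide, 28 mm high. Origin at the centre of its underside
- stop_block: dark wooden length stop, 34 x 50 x 45 mm, with a wing screw on top, fixed on the mitre box table on the other side. Origin at the centre of its underside
- offcut_center (a point): centre of a loose stepped softwood offcut lying on the bench on one side of the arm, in or near its path: 130 mm long (x), base 44 mm wide (y) and 22 mm high, 40 mm high overall (upper part 26 mm wide, set 9 mm towards its -y). The point is 20 mm above the bench, half-way along and across; about 0.14 kg
- clamp_center (a point): centre of the outline (170 x 70 mm) of a small steel bar clamp with a red handle lying flat on the bench on the other side of the arm from the offcut, in or near its path; 11 mm above the bench; 22 mm thick overall; x along its bar, y towards its jaw tips
- clamp_grip (a point): point on the clamp's bar about half-way between its two jaws, the place to grasp it; bar along x, 16 mm wide (y), 10 mm thick, its middle 11 mm above the bench, 70 mm of free length between the jaws, nearest thing on the jaw side 40 mm away. Clamp 0.24 kg
- plane: hand plane standing on the bench beside the mitre box, 190 x 52 mm, 95 mm high, long side along its x; origin at the centre of its underside
- mallet: wooden mallet lying on the bench beside the mitre box, 235 mm long along its x (from -130 to +102 mm), head 110 mm across, 65 mm high; origin on the bench under the handle
- sanding_block: cork sanding block on the bench in front of the arm, 60 x 110 mm (x, y), 38 mm high; origin at the centre of its underside
- glue: yellow glue bottle standing on the bench to one side in front of the mitre box, 60 mm across, 170 mm high; origin at the centre of its foot
- jar: glass jar standing on the bench to one side in front of the mitre box, 72 mm across, 100 mm high; origin at the centre of its foot

How it is judged:
By the outcome, as a careful person would: the job done as asked, in the order asked, and still so for the second after the job is handed in, with the robot touching nothing.
It also fails if it takes over 48 s, if anything falls off the work surface, if the arm or the gripper's body presses on something with over 40 N, if the wrist force passes 120 N, or if a joint passes its speed limit or range.

## Robot

A 6-joint arm with a two-finger parallel gripper is mounted at the origin on the work surface. World frame = base frame: x ahead of the robot, y to its left, z up, the work surface at z = 0. Lengths are in mm, angles in rad, forces in N, time in s.
With the tool pointing down it reaches from about 375 to 900 mm from the base axis. Payload 3.1 kg.
Tool frame: the origin (TCP) lies midway between the tips of the shut fingers; the grasp point (between the pads) lies 19 mm behind it (r.pinch_z is the distance from the TCP to the grasp point, in mm); z points along the fingers, y is the line along which they close (so a half turn about z gives the same grasp; the last joint's range is limited). The gripper opens to 87 mm and grips with 3 to 60 N. Pads are 19 mm wide; open, the fingers measure 117 mm over their backs; the gripper's body (75 mm by 190 mm) begins 51 mm behind the grasp point.
Start: joints at [-1.456, 0.527, 1.433, -0, 1.181, -0.178], TCP at [181.018, -598.188, 222.548] pointing down, gripper open.
Joint ranges: [-3.08, 3.08], [-0.75, 2.2], [0.22, 2.44], [-1.43, 4.57], [0, 2.65], [-2.85, 2.85]. Speed limits (rad/s): [2.79, 2.79, 3.14, 3.14, 3.14, 3.14].

## Interface

Orientations are given as a unit quaternion [w, x, y, z].
In Python, from bench import status, vision, r gives the robot as it stands.
- The arm moves only by the tool step_arm, never from a script. Its argument "rows" is one flat list of numbers, 5 for each row, row after row: the closure in counts, from 0 (fully open) to 255 (shut), then the shift along the tool's x, y, z in mm, then the turn about the tool's z in units of 6 degrees (1.0 is 6 degrees). A call has exactly 5 rows; each row shifts and turns the commanded pose from where the row before left it, along the tool's axes as they then stand; what a row does not reach is not made up. A row lasts 1/10 s, in which the tool goes at most 50 mm and 8.59 degrees, less where a joint would pass 70% of its speed; a pose out of reach is approached as far as the arm can. A call with a gripper value outside its range is refused whole. The fingers move at their own pace and stop on an object; "force" is the grip in N (left out, the last holds). Time passes only in rows, so rows that do not move let the fingers close, or fill a call up. It gives the time, the measured TCP pose, the force, the opening and the grip force at its end, in the units of the state.
- status.get_obs(): the state, without advancing time (a new reading comes with each control period).
- vision.get_image(name): name is "scene" or "top" or "wrist"; returns (picture, depth): 384x512x3 uint8, blue, green, red; 384x512 float32, mm along the optical axis (not along the pixel's ray), 0 where there is no reading.
- vision.calibration(name): a dict with "K" (3x3 intrinsics, pixels), "extrinsics" (4x4, takes a point from world to camera coordinates). Camera axes: x right, y down, z forward; pixel columns grow to the right and rows downward; lengths in mm; the calibration is good to about 2 mm. A picture is of the moment at which its call begins: read the wrist's pose just before it. calibration takes no time and is no camera call; for the wrist camera it gives the pose at the moment of the call.
- r.hand_in(): hands the job in; it is judged then, once.
The state is a dict: "t": time; "qpos": joint angles; "qd": joint speeds; "joint_torque": joint torques, N m; "position": TCP position; "tcp_rot": TCP orientation; "ft_force": force on the tool from outside, world axes, zero at the start; "wrist_torque": the same for the moment, N m; "width": opening from 0.0 (shut) to 1.0 (fully open); "grip_force": force on a finger pad.
Only numpy, scipy, OpenCV 4.12 (cv2) and the standard library are available. Lean on these libraries where they do the work, as an engineer would, in place of code of your own. Each camera call takes 0.05 s, during which the arm holds its last target. There are 200 camera calls.

## Working session

There is one attempt and no reset: what is moved stays moved. The work goes in short steps, Python scripts to look and compute and a tool call to move; the robot and the scene stay as the last step left them, time stands still between calls to the robot, and variables do not carry over. Pictures are saved under pics/ and viewed, at most 10 in all, crops included, and the job is handed in when it is done.

Besides the shell and the picture viewer there is one more tool, called as a command line: name --argument value ..., lists and objects as JSON in quotes. step_arm: Moves the arm, as the interface text tells. Its arguments: {"type":"object","properties":{"rows":{"type":"array","items":{"type":"number"}},"force":{"type":"number"}},"required":["rows"]}

```bash
ls; mkdir -p pics
cat > h.py <<'E'
import numpy as np,cv2
from bench import status,vision,r
def shot(n,f):
    c=vision.calibration(n); im,d=vision.get_image(n)
    np.savez(''+f+'.npz',im=im,d=d,K=c['K'],E=c['extrinsics']); cv2.imwrite('pics/'+f+'.png',im)
def load(f): return np.load(''+f+'.npz')
def px(s,u,v,z=None):
    K,E=s['K'],s['E']; Ei=np.linalg.inv(E)
    ray=np.linalg.inv(K)@[u,v,1]
    if z is None:
        d=np.median(s['d'][int(v)-1:int(v)+2,int(u)-1:int(u)+2]); return (Ei@np.r_[ray*d,1])[:3]
    o=Ei[:3,3]; w=Ei[:3,:3]@ray; return o+w*(z-o[2])/w[2]
E
python3 - <<'E'
from h import *
shot('top','top0');shot('scene','sc0')
a=cv2.imread('pics/top0.png');cv2.imwrite('pics/top0b.png',cv2.resize(a,(800,600),interpolation=cv2.INTER_CUBIC))
print(status.get_obs())
E
```

```text
pics
{'t': 0.1, 'qpos': array([-1.45552862e+00,  5.28387670e-01,  1.43377869e+00, -1.33357839e-05,
        1.18140742e+00, -1.78492473e-01]), 'qd': array([-5.40818241e-04, -5.11125745e-04, -3.60913696e-03, -4.29901010e-04,
        6.96642906e-05,  6.12945704e-04]), 'joint_torque': array([-2.36430907e-06, -4.40986025e+01, -1.77151215e+01,  6.35734946e-02,
        5.34556888e-02, -4.80136089e-05]), 'position': array([ 180.92209944, -597.54551584,  221.65916581]), 'tcp_rot': array([-9.90266255e-04,  9.89231642e-01,  1.46354969e-01,  2.51457967e-05]), 'ft_force': array([ 0.22739276,  0.71683072, -1.23328401]), 'wrist_torque': array([-0.04864382, -0.02961487, -0.08438473]), 'grip_force': 0.0, 'width': 1.0032060960036144}
```

View pics/top0b.png

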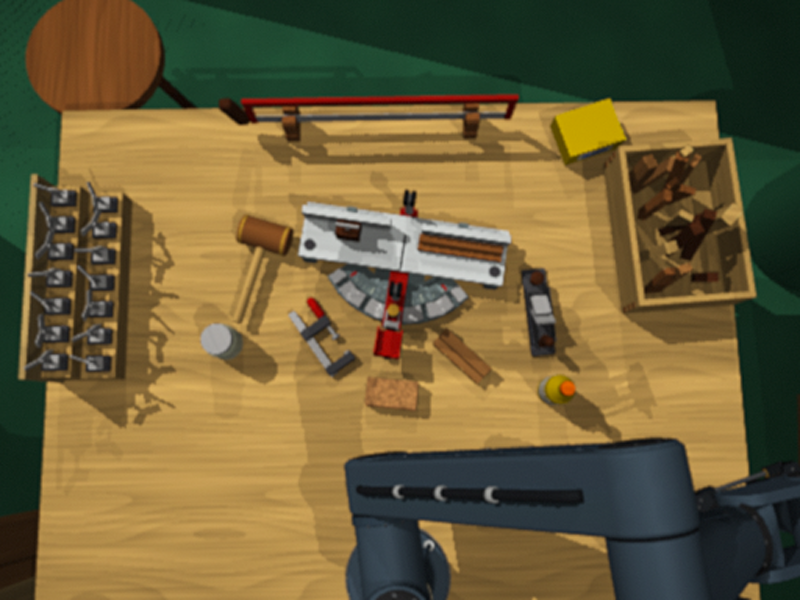

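View pics/sc0.png

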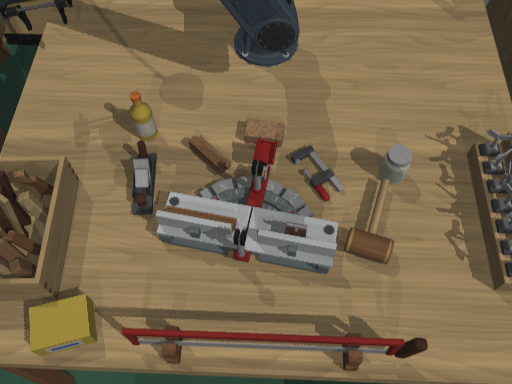

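The top view shows the moulding at (460,246) on the right (-y) half of the table and the stop block on the left. The offcut at (462,358) is on the right in the arm's path, and the clamp is on the left, to be left alone. I'll measure on an enlarged crop.

Run:
```python
from h import *
a=load('top0')['im'][120:270,180:380];cv2.imwrite('pics/crop.png',cv2.resize(a,None,fx=4,fy=4,interpolation=cv2.INTER_CUBIC))
```

```text
(no output)
```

View pics/crop.png

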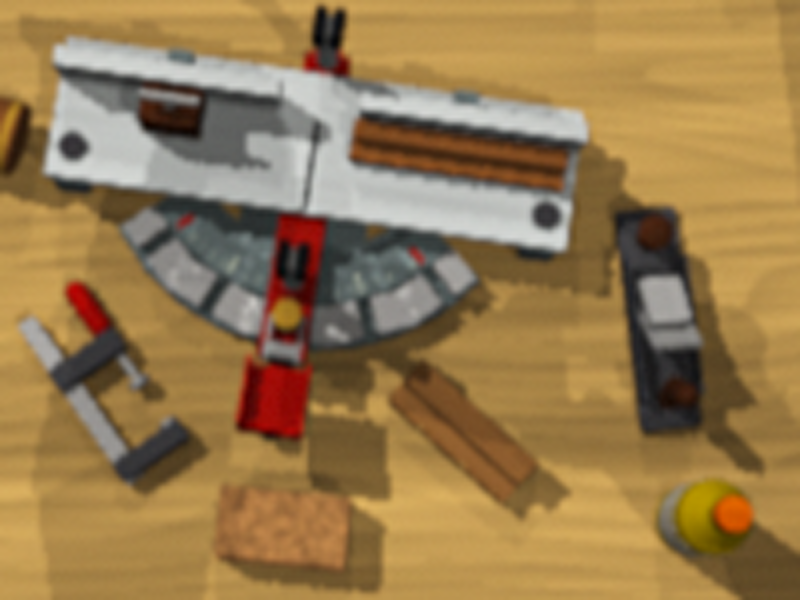

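The crop shows the red arm with its brass cap at (288,315) and the paddle around (275,398). The right-hand red 45° mark is at (416,255). The offcut runs from (412,378) to (520,485), the glue's base is near (695,518), and the plane runs from (645,215) to (670,430).

Run:
```python
from h import *
s=load('top0'); c=lambda u,v,z=None: np.round(px(s,u/4+180,v/4+120,z),1)
print('table front L,R',c(45,175,56),c(570,248,56),c(60,165),c(560,235))
print('cap',c(288,312),'paddle',c(276,395),'red marks',c(187,220,26),c(416,255,26),'bench',c(180,560))
print('arm root',c(300,225),'glue',c(732,515),c(680,515,0),'plane',c(660,215),c(670,430,0),'sand',c(282,525))
K,E=s['K'],s['E'];v,u=np.mgrid[0:384,0:512];d=s['d']
P=np.stack([(u-K[0,2])/K[0,0]*d,(v-K[1,2])/K[1,1]*d,d,np.ones_like(d)],-1)@np.linalg.inv(E).T
x0,y0=c(465,432,20)[:2];print(x0,y0)
m=(np.hypot(P[...,0]-x0,P[...,1]-y0)<85)&(v>205)&(u>270)&(u<320)
for lo,hi in((10,60),(32,60),(12,30)):
  q=P[m&(P[...,2]>lo)&(P[...,2]<hi)][:,:3]
  print(lo,len(q),cv2.minAreaRect(q[:,:2].astype(np.float32)),q.mean(0),np.percentile(q[:,2],[5,50,95]))
# table/fence yaw via fence-top points
q=P[(P[...,2]>95)&(P[...,2]<115)&(v>120)&(v<160)&(u>190)&(u<330)]
print('fence',len(q),cv2.minAreaRect(q[:,:2].astype(np.float32)))
q=P[(P[...,2]>50)&(P[...,2]<62)&(v>120)&(v<185)&(u>188)&(u<328)]
print('table',len(q),cv2.minAreaRect(q[:,:2].astype(np.float32)))
```

```text
table front L,R [672.2 198.2  56. ] [ 602.5 -238.3   56. ] [680.1 185.5  57.7] [ 613.4 -230.3   57.2]
cap [549.4  -2.9  80.4] paddle [482.9   8.   70.1] red marks [637.6  81.6  26. ] [ 604. -112.   26.] bench [352.3  91.3   3.1]
arm root [628.2 -14.1  44. ] glue [ 376.1 -334.9  171.5] [ 382.1 -330.3    0. ] plane [ 631.5 -317.1   43.3] [ 453.9 -325.4    0. ] sand [378.8   5.1  38.3]
453.8 -149.3
10 564 ((452.8733215332031, -151.05615234375), (142.94894409179688, 124.18310546875), 31.011247634887695) [ 455.63044255 -145.64878087   32.66744947] [16.35579548 36.52352663 45.65648086]
32 314 ((462.8876037597656, -151.78729248046875), (129.9538116455078, 43.67517852783203), 55.068233489990234) [ 462.91446959 -151.6121287    41.05049853] [35.47392385 41.15957575 46.97006252]
12 228 ((444.03558349609375, -132.98751831054688), (132.7386016845703, 38.798702239990234), 52.174713134765625) [ 446.15484397 -138.1199664    22.621477  ] [15.97067344 22.68068465 28.25954306]
fence 777 ((730.4236450195312, -31.593841552734375), (432.90130615234375, 68.81553649902344), 86.785888671875)
table 2676 ((689.0357055664062, -25.329254150390625), (439.54718017578125, 175.20394897460938), 80.54839324951172)
```

step_arm --rows '[0,36,-32,0,0,0,36,-32,0,0,0,36,-32,0,0,0,36,-32,0,0,0,36,-32,0,0]' --force 25

```text
t: 0.6
position: [307.5, -391.0, 222.2]
tcp_rot: [-0.0, 0.989, 0.146, -0.0]
ft_force: [0.8, -0.2, 0.2]
width: 1.002
grip_force: 0.0
```

step_arm --rows '[0,36,-32,0,0,0,36,-32,0,0,0,36,-32,0,0,0,36,-32,0,0,0,36,-32,0,0]'

```text
t: 1.1
position: [433.4, -185.8, 222.4]
tcp_rot: [-0.0, 0.989, 0.146, -0.0]
ft_force: [0.2, 0.8, -0.4]
width: 1.001
grip_force: 0.0
```

step_arm --rows '[0,32,-32,0,-1.4,0,0,0,0,-1.4,0,0,0,0,-1.4,0,0,0,0,-1.4,0,0,0,0,0]'

```text
t: 1.6
position: [454.1, -147.3, 222.3]
tcp_rot: [-0.0, 0.905, 0.426, -0.0]
ft_force: [0.1, -0.4, -0.8]
width: 1.0
grip_force: 0.0
```

Run:
```python
from h import *
o=status.get_obs();print(o['t'],o['position'],o['tcp_rot'],o['qpos'])
shot('wrist','w0')
```

```text
1.6 [ 454.11464432 -147.31550174  222.29022574] [-3.04237873e-04  9.04614156e-01  4.26231256e-01 -2.28712050e-04] [-5.48310432e-01  3.30673270e-01  1.79224996e+00 -5.57817686e-05
  1.01942917e+00  1.41869999e-01]
```

View pics/w0.png

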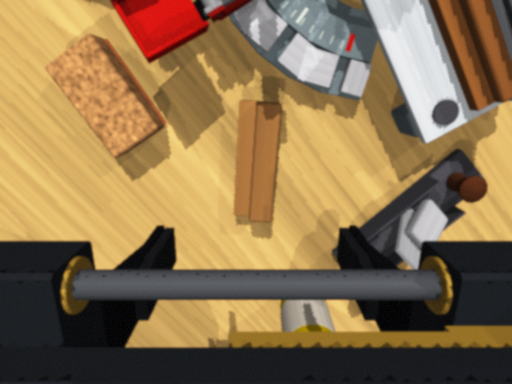

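The wrist view shows the offcut nearly upright in the image. The base step's left edge runs (241,100)–(235,220) and the upper part (256..282,102)–(251..272,221).

Run:
```python
from h import *
s=load('w0'); p=[px(s,*a) for a in((241,100,22),(235,220,22),(256,102,40),(251,221,40),(282,103,40),(272,221,40))]
for q in p: print(q.round(1))
print(px(s,268,160),px(s,245,160),px(s,200,180))
for i in(0,2,4): d=p[i]-p[i+1];print(np.linalg.norm(d),np.degrees(np.arctan2(d[1],d[0])))
print('ctr',(p[0]+p[1]+p[4]+p[5])/4)
```

```text
[485.2 -83.5  22. ]
[ 391.8 -182.6   22. ]
[496.5 -94.7  40. ]
[ 410.4 -190.    40. ]
[ 516.  -112.1   40. ]
[ 428.4 -204.9   40. ]
[ 468.53759441 -148.34209072   40.18740309] [ 446.93511876 -135.40204137   21.767439  ] [ 386.38060784 -122.58370094    0.56587476]
136.0918316781422 46.69869933680986
128.43571007063056 47.91723434180576
127.60382652128219 46.684987275579374
ctr [ 455.36648988 -145.77883885   31.        ]
```

step_arm --rows '[0,2,0,50,0.6,0,0,0,50,0,0,0,0,50,0,0,0,0,40,0,0,0,0,26,0]'

```text
t: 2.15
position: [454.3, -145.8, 3.8]
tcp_rot: [-0.001, 0.918, 0.396, -0.001]
ft_force: [0.2, 0.7, -0.3]
width: 1.001
grip_force: 0.0
```

step_arm --rows '[140,0,0,0,0,200,0,0,0,0,200,0,0,0,0,200,0,0,0,0,200,0,0,0,0]'

```text
t: 2.65
position: [456.4, -146.7, 8.0]
tcp_rot: [0.001, 0.918, 0.397, 0.001]
ft_force: [-0.6, -0.8, -0.5]
width: 0.63
grip_force: 0.0
```

step_arm --rows '[200,0,0,0,0,200,0,0,0,0,200,0,0,0,0,200,0,0,0,0,200,0,0,0,0]'

```text
t: 3.15
position: [455.7, -146.3, 7.4]
tcp_rot: [0.0, 0.918, 0.397, 0.0]
ft_force: [-1.4, 1.2, 7.0]
width: 0.504
grip_force: 25.0
```

step_arm --rows '[200,0,0,-15,0,200,0,0,-15,0,200,-29,-14,0,0,200,-29,-14,0,0,200,-29,-14,0,0]'

```text
t: 3.65
position: [364.8, -181.1, 36.9]
tcp_rot: [0.0, 0.917, 0.398, 0.0]
ft_force: [-0.4, -0.7, -1.3]
width: 0.501
grip_force: 25.0
```

step_arm --rows '[200,0,0,0,0,200,0,0,10,0,200,0,0,10,0,200,0,0,5,0,200,0,0,4,0]'

```text
t: 4.15
position: [365.9, -180.6, 6.9]
tcp_rot: [-0.0, 0.917, 0.398, -0.0]
ft_force: [-0.2, 1.1, 34.8]
width: 0.5
grip_force: 25.0
```

step_arm --rows '[200,0,0,0,0,80,0,0,0,0,0,0,0,0,0,0,0,0,0,0,0,0,0,0,0]'

```text
t: 4.65
position: [365.5, -181.0, 7.6]
tcp_rot: [0.0, 0.918, 0.397, 0.0]
ft_force: [0.0, -0.4, -0.3]
width: 0.779
grip_force: 0.0
```

step_arm --rows '[0,0,0,-20,0,0,0,0,-50,0,0,0,0,-50,0,0,0,0,-50,0,255,0,0,-30,1.35]'

```text
t: 5.15
position: [366.0, -181.4, 211.1]
tcp_rot: [0.002, 0.944, 0.33, 0.001]
ft_force: [0.8, 0.1, -0.8]
width: 0.965
grip_force: 0.0
```

Run:
```python
from h import *
o=status.get_obs();p=o['position'];print(p,o['t'])
q=o['tcp_rot'];a=2*np.arctan2(q[2],q[1]);d=np.array([483,8])-p[:2]
print(np.degrees(a),d@[np.cos(a),np.sin(a)],d@[np.sin(a),-np.cos(a)])
```

```text
[ 366.0333145  -181.4416305   211.07165224] 5.15
38.53559857338024 209.5161044553086 -75.31493116453663
```

step_arm --rows '[255,42,-15,0,0,255,42,-15,0,0,255,42,-15,0,0,255,42,-15,0,0,255,42,-15,0,0]'

```text
t: 5.65
position: [482.6, 10.7, 207.7]
tcp_rot: [0.0, 0.943, 0.332, -0.0]
ft_force: [0.5, -0.9, -0.0]
width: 0.542
grip_force: 0.0
```

step_arm --rows '[255,0,0,0,1.3,255,0,0,0,1.3,255,0,0,0,1.3,255,0,0,0,1.3,255,0,0,0,1.3]'

```text
t: 6.15
position: [481.8, 9.2, 207.4]
tcp_rot: [-0.0, 1.0, -0.005, -0.0]
ft_force: [-0.3, -0.1, -0.9]
width: 0.079
grip_force: 0.0
```

step_arm --rows '[255,0,0,0,1.3,255,0,0,0,0,255,0,0,0,0,255,0,0,0,0,255,0,0,0,0]'

```text
t: 6.65
position: [482.2, 9.0, 207.6]
tcp_rot: [-0.0, 0.998, -0.07, -0.0]
ft_force: [-0.9, -0.9, -0.5]
width: 0.002
grip_force: 0.0
```

Run:
```python
from h import *
o=status.get_obs();print(o['position'],o['tcp_rot'],o['t'],o['width'],o['ft_force'],o['qpos'])
shot('wrist','w1');shot('top','top1')
```

```text
[482.20930038   8.96045589 207.58119398] [-2.28619937e-06  9.97562300e-01 -6.97814845e-02 -4.28737355e-05] 6.65 0.0015079536135205707 [-0.91912857 -0.93770773 -0.51205204] [-2.13647605e-01  3.58395560e-01  1.79881614e+00 -9.32034127e-06
  9.84466468e-01  1.49683036e+00]
```

View pics/w1.png

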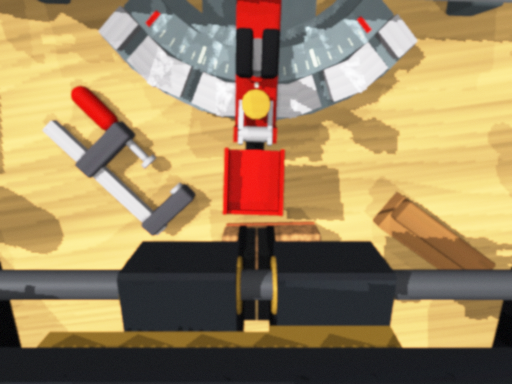

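The wrist view shows the paddle dish spanning columns 224–285 and rows 150–214, centred at about (254,182). The cap is at (256,104), the red marks at (153,18) and (364,24), and the offcut is well away at lower right.

Run:
```python
from h import *
s=load('w1')
for n,a in dict(pad=(254,182),padz=(254,182,71),cap=(256,104),markL=(153,18,26),markR=(364,24,26),lipL=(224,214),lipR=(284,214),inL=(228,151),inR=(282,151)).items(): print(n,px(s,*a).round(1))
off=[px(s,u,v) for u,v in((400,197),(490,268))];print(off)
```

```text
pad [479.3  11.8  71.8]
padz [479.1  11.8  71. ]
cap [5.49e+02 1.00e-01 7.98e+01]
markL [637.6  84.9  26. ]
markR [ 604.8 -110.3   26. ]
lipL [459.6  41.5  93. ]
lipR [ 4.157e+02 -1.460e+01 -2.000e-01]
inL [512.5  30.3  78.2]
inR [505.8 -17.1  78.2]
[array([ 424.30810782, -144.70698995,   16.71918585]), array([ 335.69168123, -232.9534048 ,   40.49453304])]
```

step_arm --rows '[255,-4,-1,40,0.25,255,0,0,40,0,255,0,0,35,0,255,0,0,13,0,255,0,0,0,0]' --force 5

```text
t: 7.25
position: [477.0, 10.8, 77.6]
tcp_rot: [-0.0, 0.997, -0.083, -0.002]
ft_force: [-0.1, -0.1, 0.9]
width: 0.0
grip_force: 0.0
```

step_arm --rows '[255,0,0,4,0,255,0,0,4,0,255,0,0,4,0,255,0,0,3,0,255,0,0,0,0]'

```text
t: 7.75
position: [477.4, 10.7, 65.4]
tcp_rot: [-0.0, 0.997, -0.083, -0.001]
ft_force: [-1.5, -0.5, 6.2]
width: 0.002
grip_force: 2.9
```

step_arm --rows '[255,0,0,4,0,255,0,0,3,0,255,0,0,2,0,255,0,0,2,0,255,0,0,0,0]'

```text
t: 8.25
position: [477.2, 10.8, 54.9]
tcp_rot: [-0.0, 0.997, -0.083, -0.001]
ft_force: [-3.2, -0.0, 9.8]
width: 0.007
grip_force: 5.0
```

step_arm --rows '[214,0,0,0,0,214,0,0,0,0,214,0,0,0,0,214,0,0,0,0,214,0,0,0,0]'

```text
t: 8.75
position: [478.9, 10.6, 55.4]
tcp_rot: [0.0, 0.997, -0.083, 0.001]
ft_force: [-3.0, -0.3, 10.7]
width: 0.16
grip_force: 5.1
```

step_arm --rows '[214,0.1,6.4,0,-0.25,214,0.3,12.8,0,-0.5,214,0.3,12.8,0,-0.5,214,0.3,12.8,0,-0.5,214,0.1,6.4,0,-0.25]'

```text
t: 9.25
position: [476.0, -41.5, 55.5]
tcp_rot: [0.001, 1.0, 0.022, 0.001]
ft_force: [-1.5, 2.0, 9.0]
width: 0.163
grip_force: 5.0
```

```bash
cat > st.py <<'E'
from h import *
o=status.get_obs();p=o['position'];q=o['tcp_rot'];P=np.array([719,-29.5]);d=P-p[:2]
print('t',o['t'],p.round(1),'yaw',np.degrees(2*np.arctan2(q[2],q[1])),'r',np.hypot(*d),'polar',np.degrees(np.arctan2(d[1],d[0])),'arm',np.degrees(np.arctan2(d[1],d[0]))+9.4,o['ft_force'].round(1),o['width'])
E
python3 st.py; python3 -c "
from h import *
shot('wrist','w2')"
```

```text
t 9.25 [476.  -41.5  55.5] yaw 2.501242231360412 r 243.34001877963624 polar 2.81940096699327 arm 12.21940096699327 [-1.5  2.   9. ] 0.16284029694841567
```

View pics/w2.png

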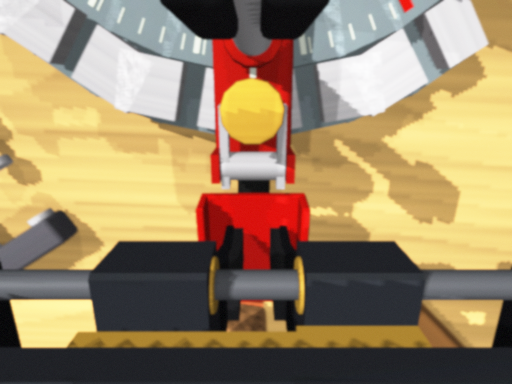

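The wrist view shows the arm following. The cap at (251,110) sits midway between the middle notch (185,95) and the 22.5° notch (305,95), with the fingers inside the dish (197–308).

step_arm --rows '[214,0.2,9,0,-0.35,214,0.3,12.8,0,-0.5,214,0.3,12.8,0,-0.5,214,0.3,12.8,0,-0.5,214,0.3,12.8,0,-0.5]'

```text
t: 9.8
position: [486.4, -100.7, 55.7]
tcp_rot: [0.001, 0.989, 0.145, 0.002]
ft_force: [-0.3, 0.9, 9.7]
width: 0.156
grip_force: 4.9
```

step_arm --rows '[214,0.3,12.8,0,-0.5,214,0.3,12.8,0,-0.5,214,0.3,12.8,0,-0.5,214,0.2,9,0,-0.35,214,0.1,6.4,0,-0.25]'

```text
t: 10.3
position: [508.2, -150.9, 56.1]
tcp_rot: [0.002, 0.968, 0.252, 0.002]
ft_force: [-0.1, 1.1, 9.8]
width: 0.162
grip_force: 4.9
```

```bash
python3 st.py
```

```text
t 10.3 [ 508.2 -150.9   56.1] yaw 29.18221424634488 r 243.22873078567739 polar 29.941866366044525 arm 39.34186636604453 [-0.1  1.1  9.8] 0.16156656282957385
```

step_arm --rows '[214,0.3,9,0,-0.4,214,0.3,8,0,-0.4,214,0.2,5,0,-0.27,214,0,0,0,0,214,0,0,0,0]'

```text
t: 10.8
position: [520.5, -169.7, 56.4]
tcp_rot: [0.003, 0.952, 0.305, 0.002]
ft_force: [-1.1, -0.4, 9.5]
width: 0.16
grip_force: 4.9
```

```bash
python3 st.py; python3 -c "
from h import *
shot('wrist','w3')
a=load('w3')['im'][0:260,100:420];cv2.imwrite('pics/w3c.png',cv2.resize(a,None,fx=2.3,fy=2.3,interpolation=cv2.INTER_CUBIC))"
```

```text
t 10.8 [ 520.5 -169.7   56.4] yaw 35.5507248865758 r 243.03287315913755 polar 35.22283260696925 arm 44.62283260696925 [-1.1 -0.4  9.5] 0.16026484057939464
```

View pics/w3c.png

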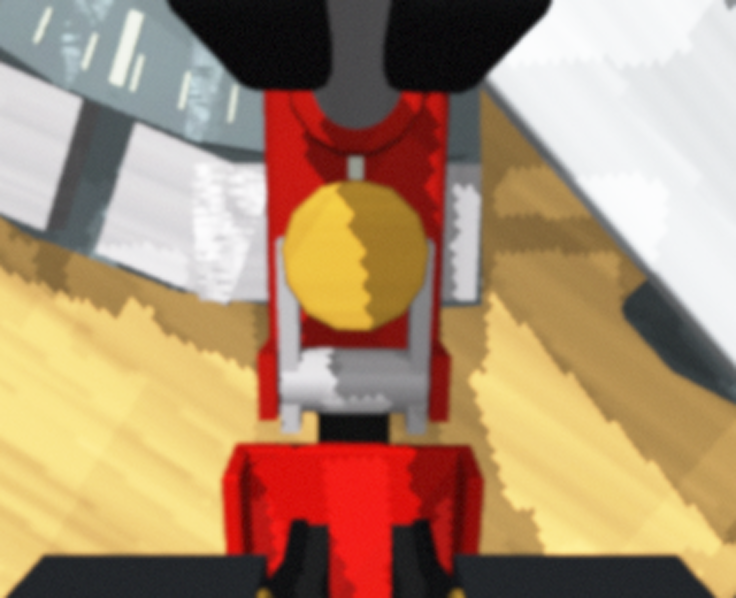

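The crop shows the arm near the right end of the quadrant, with the cap at (356,256), the bar edges at 265–447, and the 22.5° notch as a dark slot at about (92,165).

Run:
```python
from h import *
s=load('w3'); c=lambda u,v,z: px(s,100+u/2.3,v/2.3,z)
P=np.array([719,-29.5])
def pol(n,q): d=P-q[:2]; print(n,q.round(1),'r',np.hypot(*d).round(1),'arm',(np.degrees(np.arctan2(d[1],d[0]))+9.4).round(2))
pol('cap',c(356,254,93)); pol('cap2',c(356,254,92)); print(px(s,100+356/2.3,254/2.3))
pol('bar',c(356,130,44))
for a in((109,110),(94,160),(73,225)): pol('notch',c(*a,26))
pol('qend',c(480,165,26));pol('qend',c(480,302,26))
s=load('w1');pol('w1cap',px(s,256,104,79.8));pol('w1mL',px(s,153,18,26));pol('w1mR',px(s,364,24,26))
```

```text
cap [ 578.1 -127.    93. ] r 171.3 arm 44.1
cap2 [ 578.1 -127.1   92. ] r 171.4 arm 44.1
[ 578.02692957 -127.1206782    90.13811149]
bar [ 597.  -113.7   44. ] r 148.2 arm 44.04
notch [568.5 -63.4  26. ] r 154.3 arm 22.11
notch [556.9 -66.1  26. ] r 166.2 arm 22.12
notch [541.  -69.4  26. ] r 182.4 arm 22.03
qend [ 609.3 -141.4   26. ] r 156.7 arm 54.96
qend [ 583.8 -161.4   26. ] r 188.9 arm 53.68
w1cap [5.49e+02 1.00e-01 7.98e+01] r 172.6 arm -0.46
w1mL [637.6  84.9  26. ] r 140.4 arm -45.16
w1mR [ 604.8 -110.3   26. ] r 139.9 arm 44.68
```

step_arm --rows '[214,0,2,0,-0.05,214,0,0,0,0,255,0,0,0,0,255,0,0,0,0,255,0,0,0,0]'

```text
t: 11.35
position: [520.8, -170.4, 56.2]
tcp_rot: [0.002, 0.951, 0.308, 0.002]
ft_force: [-1.5, 1.0, 10.6]
width: 0.024
grip_force: 4.9
```

step_arm --rows '[255,0,0,-3,0,255,0,0,-3,0,255,0,0,-4,0,255,0,0,-5,0,255,0,0,-5,0]'

```text
t: 11.85
position: [520.0, -169.3, 74.5]
tcp_rot: [0.001, 0.951, 0.308, 0.001]
ft_force: [1.6, 0.1, 1.4]
width: 0.009
grip_force: 0.9
```

step_arm --rows '[255,0,0,-15,0,255,0,0,-30,0,255,0,0,-40,0,255,0,0,-30,0,255,0,0,0,0]'

```text
t: 12.35
position: [521.1, -171.2, 192.6]
tcp_rot: [0.004, 0.951, 0.308, 0.002]
ft_force: [0.9, 0.1, -0.3]
width: 0.004
grip_force: 0.0
```

```bash
python3 st.py; python3 -c "
from h import *
shot('wrist','w4')
a=load('w4')['im'];cv2.imwrite('pics/w4c.png',cv2.resize(a,(800,600),interpolation=cv2.INTER_CUBIC))"
```

```text
t 12.35 [ 521.1 -171.2  192.6] yaw 35.87508279729196 r 243.40274329729272 polar 35.609182346493135 arm 45.009182346493134 [ 0.9  0.1 -0.3] 0.0040168762909059425
```

View pics/w4c.png

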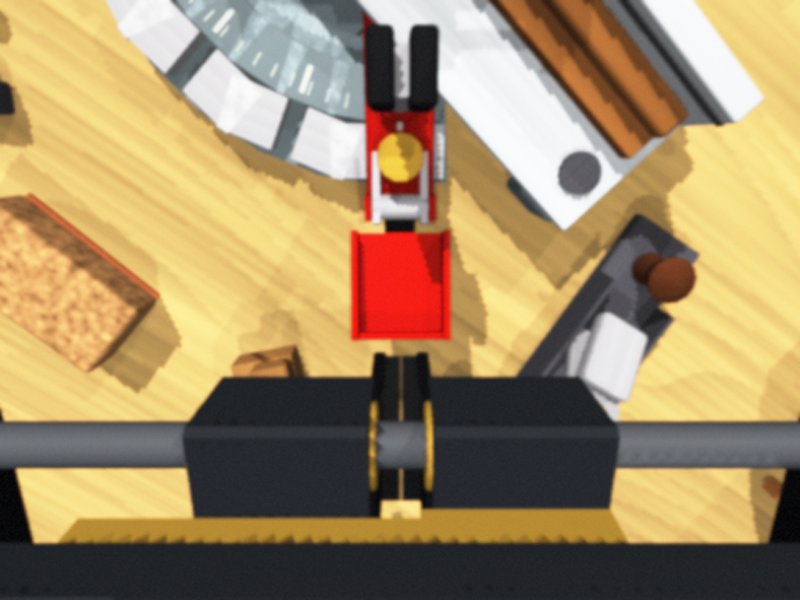

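The arm is at the last notch. The cap at (400,157) and paddle at (400,285) look raised to rest, so I'll check by height.

Run:
```python
from h import *
s=load('w4');P=np.array([719,-29.5])
for n,u,v in(('cap',400,157),('cap',395,155),('pad',400,285),('pad',400,265),('padout',400,310),('bench',300,300)):
  q=px(s,u*.64,v*.64);d=P-q[:2];print(n,q.round(1),np.hypot(*d).round(1),(np.degrees(np.arctan2(d[1],d[0]))+9.4).round(2))
s=load('w1')
for n,u,v in(('cap',256,104),('pad',254,165),('pad',254,182),('padout',254,200)): print(n,px(s,u,v).round(1))
```

```text
cap [ 579.1 -129.8   80. ] 172.1 45.02
cap [ 578.4 -127.1   79.8] 171.2 44.16
pad [ 522.1 -170.9   71.5] 242.4 45.09
pad [ 531.  -164.6   68.5] 231.5 45.09
padout [ 511.  -178.9   75.2] 256.1 45.1
bench [ 4.558e+02 -1.314e+02 -2.000e-01] 282.2 30.56
cap [5.49e+02 1.00e-01 7.98e+01]
pad [494.3   9.7  67. ]
pad [479.3  11.8  71.8]
padout [463.1  14.1  75.7]
```

The cap height is 80.0 mm, as at the start, and the paddle is at 71.5 mm, so the pin is fully home at 45°.

```bash
python3 -c "
from bench import r
print(r.hand_in())"
```

```text
the job is handed in; nothing more can be done
None
```

The saw arm is pinned home in the right-hand (-y) 45° notch, on the moulding's side, and the offcut lies flat on the bench out of its path; nothing else was moved, and the job was handed in at about 12.4 s.

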